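# Click the washed push cap back onto the honey-stick dispenser

### The arm

A 6-joint arm with a two-finger parallel gripper is mounted at the origin on the work surface. World frame = base frame: x ahead of the robot, y to its left, z up, the work surface at z = 0. Lengths are in m, angles in rad, forces in N, time in s.
With the tool pointing down it reaches from about 0.275 to 0.75 m from the base axis. Payload 10.2 kg.
Tool frame: the origin (TCP) lies on the centre line of the jaws, within the pads' length; the fingertips stand manip.nose_length ahead of it and the grasp point (between the pads) lies 8 mm behind it (manip.nose_length is the distance from the TCP to the fingertips, in m); z points along the fingers, y is the line along which they close (so a half turn about z gives the same grasp; the last joint's range is limited). The gripper opens to 85 mm and grips with 20 to 120 N. Pads are 22 mm wide; open, the fingers measure 114 mm over their backs; the gripper's body (76 mm by 85 mm) begins 54 mm behind the grasp point. The pads swing forward as they close: fully open they stand 13 mm farther back than shut.
Start: joints at [0.892, 0.313, 1.498, -0, 1.331, -0.223], TCP at [0.231, 0.471, 0.242] pointing down, gripper open.
Joint ranges: [-2.94, 2.94], [-0.97, 2.17], [0.19, 2.56], [-1.23, 4.37], [0.02, 3.11], [-2.88, 2.88]. Speed limits (rad/s): [2.39, 2.39, 3.01, 3.14, 3.14, 3.14].

### API

Orientations are given as a 3x3 rotation matrix whose columns are the frame's x, y, z axes.
In Python, from station import status, viewer, sign_off, models, manip gives the robot as it stands.
- The arm moves only by the tool play_rows, never from a script. Its arguments are lists of equal length, an entry for each row: "xyz": the shift along the tool's x, y, z as a fraction of full scale, a list of three; "rot": the turn, a rotation vector about the tool's x, y, z as a fraction of full scale, a list of three; "claw": the gripper's target within -1 to 1 (fully open at 1, half-way at 0, shut at -1). A call has 1 to 8 rows; each row is the pose to reach, as a shift and turn from the pose commanded when the call began, along the tool's axes at that moment; what a row does not reach only later rows make up. Full scale, the value 1, is 500 mm for a shift and pi/4 rad for a turn. A row lasts 1/10 s, in which the tool goes at most 50 mm and 8.59 degrees, less where a joint would pass 70% of its speed; a pose out of reach is approached as far as the arm can. A call with a number of a shift or a turn outside -1 to 1 is refused whole. A call with a gripper value outside its range is refused whole. The fingers move at their own pace and stop on an object; the grip force is fixed at half the most. Time passes only in rows, so rows that repeat a pose let the fingers close. It gives the time, the measured TCP pose, the force, the opening and the grip force at its end, in the units of the state.
- status.state(): the state, without advancing time (a new reading comes with each control period).
- viewer.camera(name): name is "scene" or "top" or "wrist"; returns a dict with "pixels" (420x560x3 uint8, red, green, blue), "range_z" (420x560 float32, m along the optical axis (not along the pixel's ray), 0 where there is no reading), "fx", "fy", "cx", "cy" (pixels), "R" (3x3) and "t" (3): a world point X has camera coordinates R X + t. Camera axes: x right, y down, z forward; pixel columns grow to the right and rows downward; lengths in m; the calibration is good to about 2 mm. A picture is of the moment at which its call begins.
- sign_off(): hands the job in; it is judged then, once.
Trained networks look in the newest picture that a camera, given by its name, has taken for a name from the list of things; names that differ only in an ending like _2 or _b are one class to them, and where a whole thing is asked for, a point or a joint stands for the part that bears it (a point fixed in the world has none). Each returns a list of dicts, best first, with "confidence" (0 to 1); they miss things now and then, are a little off and sometimes report something else, mostly with a low value. They report only what shows in the picture. A call takes as long as a camera call.
- models.spot_in(camera, target): "xyz" ([x, y, z] in m, in world coordinates, good to about 4 mm: the middle of the surface that is visible of it).
- models.regions_of(camera, target): "mask" (420x560 bool, what is visible of it).
The state is a dict: "t": time; "joint_positions": joint angles; "qd": joint speeds; "tau": joint torques, N m; "eef_pos": TCP position; "eef_rot": TCP orientation; "wrist_force": force on the tool from outside, world axes, zero at the start; "ft_torque": the same for the moment, N m; "gripper_width": opening from 0.0 (shut) to 1.0 (fully open); "grip_force": force on a finger pad.
Only numpy, scipy, OpenCV 4.12 (cv2) and the standard library are available. Lean on these libraries where they do the work, as an engineer would, in place of code of your own. Each camera call takes 0.05 s, during which the arm holds its last target. There are 200 camera calls.

### The job

The push cap of the honey-stick dispenser has been washed and stands on the white plate: fit it back on the dispenser's push rod, sliding it down past the sprung balls until it clicks and sits fully home on the rod's collar. Then press it gently down until you feel the stop at the bottom of its stroke, and let it spring back up. Go by feel and never push on the rod with more than 25 N; leave the plate, the jam jar and the butter dish where they stand.

Things in the scene. Friction and masses are not known exactly. Their poses are not given: they have to be found in the camera images.
- cap: push cap: round aluminium sleeve with five dark turned rings, 34 mm across, 52 mm tall, closed on top, 0.06 to 0.1 kg; at the start it stands upright, mouth down, on the plate. Origin: centre of its mouth (lower rim); z up through the top. Any turn about z fits. Grip its side anywhere, with the fingertips at least 8 mm above the mouth
- cap_mouth (a point): centre of the cap's mouth (same point as its origin), z into the cap. The bore is 14 mm across and 44 mm deep; its first 2 mm are widened to 16.4 mm, and from 14 to 22 mm above the mouth runs an inner groove 19 mm across, into which the rod's balls click
- collar (a point): centre of the upper face of the push rod's collar (20 mm across, 4 mm thick): the seat of the cap's mouth. The upright steel rod above it is 12 mm thick and ends 40 mm above this face; the point moves with the rod, z up. At rest it lies 36 mm above the housing's top
- balls (a point): point on the rod's axis between its two sprung balls, 18 mm above the collar. The cap's mouth rides onto them 17 to 20 mm above the collar, which takes 4 to 8 N for a moment; then 0 to 2 N of rubbing; over the last 4 mm the balls snap into the groove and draw the cap down onto the collar with some 3 to 6 N. It takes about as much to pull it off
- rod_tip (a point): centre of the push rod's tip, 40 mm above the collar's face; the last 7 mm taper, rounded, to 5 mm across. Two balls of 8 mm stand out 2.5 mm from the rod on opposite sides, 22 mm below the tip (18 mm above the collar), each sprung out with 3.6 N plus 0.9 N per mm
- plunger (a joint): stroke of the push rod: 0 = up (rest), grows as it goes down. A damped return spring holds it up with 9.5 N plus 0.1 N per mm, so the cap clicks on before the rod gives way. Inside, unseen, the rod's foot (plunger_c0) meets the rubber-faced stop of the feed adjuster (feedstop_c0) after 10 to 22 mm, a different setting each time
- dispenser: honey-stick dispenser clamped to the table's far edge: white housing 100 mm deep (x), 200 wide (y), 150 high, clear window and a tray 31 mm deep along the foot of its front (-x). Origin: centre of the housing's underside, z up. The rod rises from a ring (34 mm wide, 6 high) in the flat top, 24 mm behind the centre (+x). A flat lid, 4 mm, lies on the top's front half; nothing is higher than the rod
- plate: white plate 170 mm across, 16 mm high at the rim, flat in the middle (105 mm across, 5 mm above the table); origin: centre of its underside. The cap stands on it, up to 35 mm off its centre. Leave it where it is
- jar: glass jam jar with a green twist cap, 68 mm across, 95 mm high; origin: centre of its underside. Leave it where it is
- dish: small round steel butter dish, 84 mm across, 20 mm high; origin: centre of its underside. Leave it where it is

How it is judged:
On the way:
1. the cap, home on the rod's collar (within 2 mm), is pressed down until the rod bears on the stop at the bottom of its stroke (contact force between plunger_c0 and feedstop_c0 above 0.5 N and z of cap_mouth in the frame of collar below 0.002 m and horizontal distance between cap_mouth and collar below 0.003 m), for 0.02 s.
At the end, for the whole second after the job is handed in: the cap sits on the push rod with its mouth within 2 mm of the collar's face (so both balls are in the groove), centred within 3 mm and upright, the rod is back up within 2 mm of the top of its stroke, and all is at rest (z of cap_mouth in the frame of collar between -0.002 and 0.002 m and horizontal distance between cap_mouth and collar below 0.003 m and angle between the z axis of cap_mouth and the z axis of collar, either way round below 0.1 rad and value of joint plunger below 0.002 m and linear speed of cap below 0.02 m/s); the robot touches nothing.
It fails at once if the cap is pushed on the rod (or anywhere on the dispenser) with more than 25 N (contact force between cap and dispenser above 25 N).
It fails at once if the plate is moved by more than 20 mm (distance of plate from where it was at the start of the episode above 0.02 m).
It fails at once if the jam jar is moved by more than 15 mm (distance of jar from where it was at the start of the episode above 0.015 m).
It fails at once if the butter dish is moved by more than 15 mm (distance of dish from where it was at the start of the episode above 0.015 m).
It also fails if it takes over 58 s, if anything falls off the work surface, if the arm or the gripper's body presses on something with over 40 N, if the wrist force passes 120 N, or if a joint passes its speed limit or range.

## Working session

There is one attempt and no reset: what is moved stays moved. The work goes in short steps, Python scripts to look and compute and a tool call to move; the robot and the scene stay as the last step left them, time stands still between calls to the robot, and variables do not carry over. Pictures are saved under pics/ and viewed, at most 10 in all, crops included, and the job is handed in when it is done.

Besides the shell and the picture viewer there is one more tool, called in YAML: its name, and indented under it one key for each argument. play_rows: Moves the arm, as the interface text tells. Shift numbers are shares of 500 mm and turn numbers shares of pi/4 rad, none past 1 either way. Its arguments: {"type":"object","properties":{"xyz":{"type":"array","items":{"type":"array","items":{"type":"number","minimum":-1,"maximum":1}}},"rot":{"type":"array","items":{"type":"array","items":{"type":"number","minimum":-1,"maximum":1}}},"claw":{"type":"array","items":{"type":"number"}}},"required":["xyz","rot","claw"]}

```bash
mkdir -p pics
cat > h.py <<'E'
import numpy as np, cv2
from station import status, viewer, sign_off, models, manip
def cloud(c):
    d=c["range_z"]; v,u=np.mgrid[0:d.shape[0],0:d.shape[1]]
    P=np.stack([(u-c["cx"])/c["fx"]*d,(v-c["cy"])/c["fy"]*d,d],-1)
    return (P-c["t"])@c["R"]
def save(c,n): cv2.imwrite(f"pics/{n}.png",c["pixels"][:,:,::-1])
E
python3 - <<'E'
from h import *
s=status.state(); print(s, manip.nose_length)
for n in ["scene","top"]:
    c=viewer.camera(n); save(c,n+"0"); W=cloud(c)
    print(n,"campos",-c["R"].T@c["t"],c["fx"])
    for k in ["cap","collar","rod_tip","balls","plate","jar","dish","dispenser"]:
        r=models.spot_in(n,k)[:2]; print(k,[(np.round(q["xyz"],4),round(q["confidence"],2)) for q in r])
    for k in ["cap","rod_tip","dispenser"]:
        for q in models.regions_of(n,k)[:1]:
            m=q["mask"]&(c["range_z"]>0); p=W[m]; v,u=np.nonzero(m)
            print(k,m.sum(),round(q["confidence"],2),np.round(np.percentile(p,[2,50,98],axis=0),4).tolist(),u.min(),u.max(),v.min(),v.max())
E
```

```text
{'t': 0.0, 'joint_positions': array([ 8.91588681e-01,  3.13459900e-01,  1.49843398e+00,  2.42322263e-05,
        1.33097969e+00, -2.23398451e-01]), 'qd': array([-0.00017288, -0.00051297, -0.0003073 , -0.00048701,  0.000162  ,
        0.00050079]), 'tau': array([ 2.95139907e-04, -4.12254453e+01, -2.59742618e+01, -1.83724292e-04,
        4.02267091e-03, -8.35689406e-06]), 'eef_pos': array([0.23095247, 0.47120992, 0.24173116]), 'eef_rot': array([[-8.97902457e-01,  4.40193708e-01, -8.22961854e-04],
       [ 4.40194370e-01,  8.97901972e-01, -9.81863474e-04],
       [ 3.06728949e-04, -1.24388080e-03, -9.99999179e-01]]), 'wrist_force': array([-0.26177734,  0.15386032, -0.77959171]), 'ft_torque': array([ 0.0042505 , -0.00049209,  0.00333576]), 'grip_force': 0.0, 'gripper_width': 0.998641156115187} 0.011
scene campos [ 1.19594379 -0.18533927  0.76888507] 455.05259759267256
cap [(array([ 0.4536, -0.2308,  0.0696]), 0.6), (array([0.4499, 0.2349, 0.0431]), 0.54)]
collar [(array([0.6508, 0.0088, 0.1908]), 0.67)]
rod_tip [(array([0.6547, 0.0104, 0.1923]), 0.61)]
balls [(array([ 6.734e-01, -6.000e-
[... 584 characters left out ...]
0220 0.86 [[0.5845, -0.0911, -0.0675], [0.6736, 0.001, 0.1221], [0.6842, 0.1031, 0.1645]] 237 351 219 343
top campos [0.44626735 0.00292299 1.09546693] 533.557518958264
cap [(array([0.4371, 0.2343, 0.0551]), 0.9)]
collar []
rod_tip [(array([0.6455, 0.0077, 0.1994]), 0.42)]
balls []
plate [(array([0.4159, 0.2518, 0.008 ]), 0.81)]
jar [(array([ 0.4315, -0.2212,  0.0951]), 0.65)]
dish [(array([ 0.4284, -0.028 ,  0.0112]), 0.76)]
dispenser [(array([0.6057, 0.0071, 0.1474]), 0.83)]
cap 305 0.85 [[0.4228, 0.2244, 0.0112], [0.4373, 0.236, 0.055], [0.453, 0.2541, 0.0594]] 157 178 256 273
dispenser 8466 0.78 [[0.546, -0.0854, 0.0013], [0.6028, 0.0107, 0.1499], [0.671, 0.1063, 0.1577]] 228 339 133 214
```

Run:
```python
from h import *
s=cv2.imread("pics/scene0.png"); t=cv2.imread("pics/top0.png")
a=cv2.resize(s[150:350,200:460],(780,600)); 
b=cv2.resize(t[100:400,100:500],(800,600)); cv2.imwrite("pics/a.png",a); cv2.imwrite("pics/b.png",b)
c=viewer.camera("top"); W=cloud(c)
p=W.reshape(-1,3); 
k=p[(abs(p[:,2]-.057)<.006)&(np.hypot(p[:,0]-.437,p[:,1]-.236)<.03)]
print("cap top",len(k),cv2.minEnclosingCircle(k[:,:2].astype(np.float32)),np.median(k,0), k.mean(0))
k=p[(p[:,2]>.165)&(p[:,0]>.55)&(abs(p[:,1])<.15)]; print("high",len(k),np.round(k,3)[:40].tolist())
```

```text
cap top 233 ((0.43822020292282104, 0.24051153659820557), 0.0169671680778265) [0.4372758  0.24019929 0.05599977] [0.43815217 0.24027935 0.05582165]
high 114 [[0.653, 0.016, 0.218], [0.651, 0.014, 0.226], [0.651, 0.012, 0.226], [0.651, 0.01, 0.224], [0.651, 0.009, 0.224], [0.65, 0.015, 0.223], [0.65, 0.014, 0.224], [0.649, 0.012, 0.225], [0.649, 0.01, 0.226], [0.649, 0.009, 0.227], [0.649, 0.007, 0.227], [0.65, 0.017, 0.217], [0.648, 0.015, 0.223], [0.648, 0.014, 0.225], [0.648, 0.012, 0.225], [0.647, 0.01, 0.227], [0.647, 0.009, 0.228], [0.648, 0.007, 0.223], [0.648, 0.017, 0.217], [0.647, 0.015, 0.222], [0.646, 0.014, 0.226], [0.646, 0.012, 0.227], [0.646, 0.01, 0.224], [0.646, 0.009, 0.224], [0.647, 0.007, 0.222], [0.65, 0.006, 0.206], [0.648, 0.019, 0.207], [0.647, 0.017, 0.214], [0.645, 0.015, 0.223], [0.645, 0.014, 0.222], [0.645, 0.012, 0.222], [0.644, 0.01, 0.225], [0.645, 0.009, 0.223], [0.648, 0.005, 0.208], [0.649, 0.004, 0.207], [0.647, 0.019, 0.204], [0.647, 0.017, 0.207], [0.644, 0.015, 0.22], [0.644, 0.014, 0.22], [0.644, 0.012, 0.219]]
```

View pics/a.png

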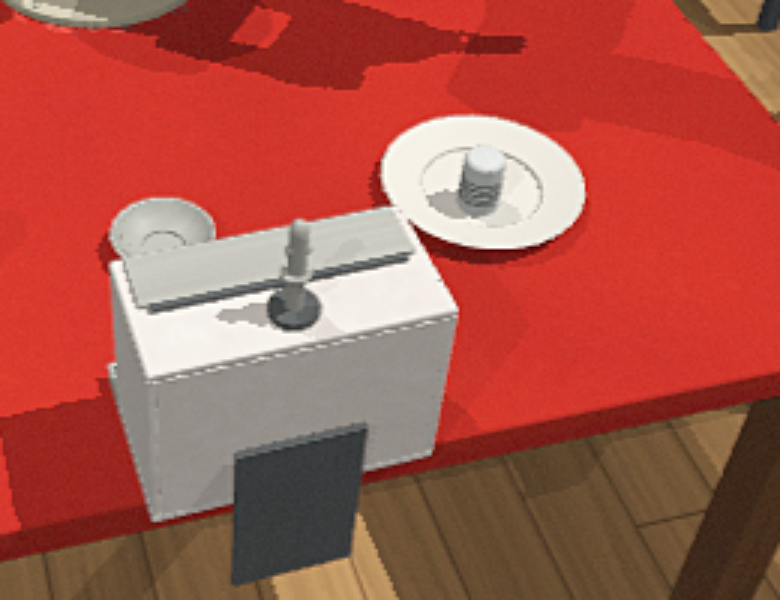

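View pics/b.png

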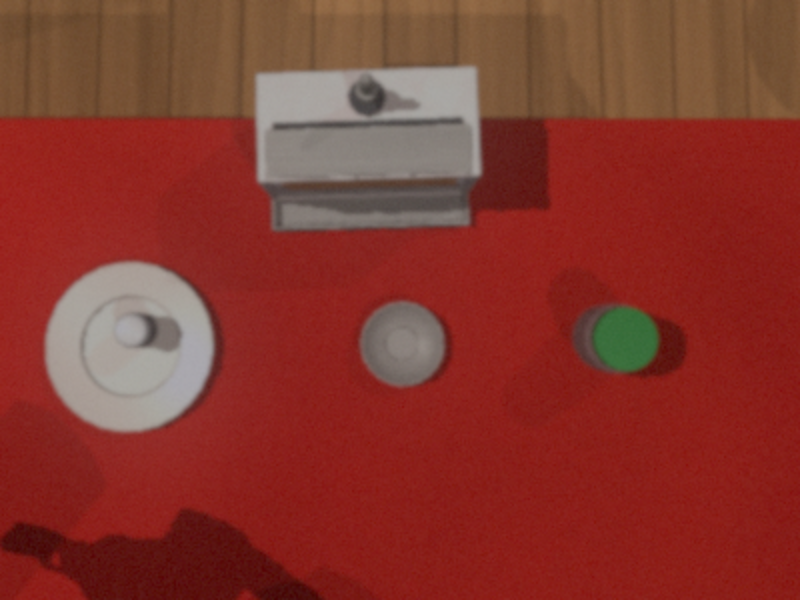

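play_rows:
  xyz:
    - [-0.575,-0.233,0.1]
    - [-0.575,-0.233,0.1]
    - [-0.575,-0.233,0.1]
    - [-0.575,-0.233,0.1]
    - [-0.575,-0.233,0.1]
    - [-0.575,-0.233,0.1]
    - [-0.575,-0.233,0.1]
    - [-0.575,-0.233,0.1]
  rot:
    - [0,0,0]
    - [0,0,0]
    - [0,0,0]
    - [0,0,0]
    - [0,0,0]
    - [0,0,0]
    - [0,0,0]
    - [0,0,0]
  claw: [1,1,1,1,1,1,1,1]

```text
t: 2.05
eef_pos: [0.4388, 0.239, 0.1919]
eef_rot: [[-0.897, 0.443, -0.001], [0.443, 0.897, -0.0], [0.001, -0.0, -1.0]]
wrist_force: [-0.2, 0.6, -0.4]
gripper_width: 0.999
grip_force: 0.0
```

Run:
```python
from h import *
c=viewer.camera("wrist"); save(c,"w1"); W=cloud(c); s=status.state(); print(s["eef_pos"],s["eef_rot"].round(4).tolist(),s["wrist_force"])
print("cam",-c["R"].T@c["t"],c["R"].round(3).tolist(),c["fx"])
p=W.reshape(-1,3); z=c["range_z"].ravel()
k=p[(z>0)&(abs(p[:,2]-.057)<.004)&(np.hypot(p[:,0]-.438,p[:,1]-.24)<.03)]
print(len(k),k.mean(0) if len(k) else 0, cv2.minEnclosingCircle(k[:,:2].astype(np.float32)) if len(k) else 0)
print(models.spot_in("wrist","cap")[:2])
```

```text
[0.43794478 0.24015712 0.19221376] [[-0.8973, 0.4414, -0.0006], [0.4414, 0.8973, 0.0002], [0.0006, -0.0001, -1.0]] [ 0.13253321  0.01710339 -0.30530753]
cam [0.37700185 0.2697118  0.32289016] [[0.442, 0.897, -0.0], [0.864, -0.426, 0.267], [0.24, -0.118, -0.964]] 310.7586081726528
947 [0.43621681 0.23865147 0.05531979] ((0.4366734027862549, 0.23834861814975739), 0.01631477102637291)
[{'xyz': [0.416, 0.2546, 0.0138], 'confidence': 0.63}, {'xyz': [0.4367, 0.2391, 0.0538], 'confidence': 0.62}]
```

View pics/w1.png

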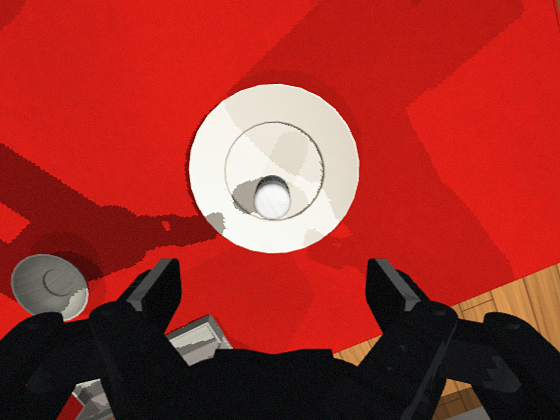

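play_rows:
  xyz:
    - [0,-0.003,0.1]
    - [0,-0.003,0.18]
    - [0,-0.003,0.24]
    - [0,-0.003,0.28]
    - [0,-0.003,0.3]
    - [0,-0.003,0.308]
    - [0,-0.003,0.308]
    - [0,-0.003,0.308]
  rot:
    - [0,0,0]
    - [0,0,0]
    - [0,0,0]
    - [0,0,0]
    - [0,0,0]
    - [0,0,0]
    - [0,0,0]
    - [0,0,0]
  claw: [1,1,1,1,1,1,1,0.2]

```text
t: 2.95
eef_pos: [0.4377, 0.2393, 0.0393]
eef_rot: [[-0.898, 0.44, 0.002], [0.44, 0.898, 0.001], [-0.001, 0.001, -1.0]]
wrist_force: [0.4, 0.4, 0.5]
gripper_width: 0.863
grip_force: 0.0
```

play_rows:
  xyz:
    - [0,0,0]
    - [0,0,0]
    - [0,0,0]
    - [0,0,0]
    - [0,0,0]
    - [0,0,0]
    - [0,0,0]
    - [0,0,0]
  rot:
    - [0,0,0]
    - [0,0,0]
    - [0,0,0]
    - [0,0,0]
    - [0,0,0]
    - [0,0,0]
    - [0,0,0]
    - [0,0,0]
  claw: [0.2,0,-0.15,-0.3,-0.5,-1,-1,-1]

```text
t: 3.75
eef_pos: [0.4376, 0.239, 0.0389]
eef_rot: [[-0.898, 0.44, 0.001], [0.44, 0.898, 0.0], [-0.001, 0.001, -1.0]]
wrist_force: [-0.6, -0.2, 4.8]
gripper_width: 0.377
grip_force: 60.0
```

play_rows:
  xyz:
    - [0,0,0]
    - [0,0,-0.01]
    - [0,0,-0.03]
    - [0,0,-0.08]
    - [0,0,-0.16]
    - [0,0,-0.24]
    - [0,0,-0.32]
    - [0,0,-0.4]
  rot:
    - [0,0,0]
    - [0,0,0]
    - [0,0,0]
    - [0,0,0]
    - [0,0,0]
    - [0,0,0]
    - [0,0,0]
    - [0,0,0]
  claw: [-1,-1,-1,-1,-1,-1,-1,-1]

```text
t: 4.55
eef_pos: [0.4368, 0.2388, 0.2407]
eef_rot: [[-0.898, 0.44, 0.001], [0.44, 0.898, 0.0], [-0.0, 0.0, -1.0]]
wrist_force: [-0.3, -0.1, -1.0]
gripper_width: 0.381
grip_force: 59.7
```

Run:
```python
from h import *
c=viewer.camera("wrist"); save(c,"w2"); W=cloud(c); s=status.state(); print(s["t"],s["eef_pos"],s["eef_rot"].round(4).tolist(),s["wrist_force"],s["ft_torque"],s["gripper_width"],s["grip_force"])
for q in models.regions_of("wrist","cap")[:1]:
    m=q["mask"]&(c["range_z"]>0);v,u=np.nonzero(m); P=(W[m]-s["eef_pos"])@s["eef_rot"]; print(q["confidence"],m.sum(),u.min(),u.max(),v.min(),v.max(),np.percentile(P,[2,50,98],axis=0).round(4).tolist())
```

```text
4.6 [0.43896523 0.23946257 0.24725042] [[-0.898, 0.4399, 0.0108], [0.44, 0.898, 0.0029], [-0.0084, 0.0074, -0.9999]] [2.29407477 0.12315129 5.54880017] [ 0.07617584 -0.14985654  0.02435672] 0.3804397445590317 59.71264035499189
0.68 6463 234 310 221 325 [[-0.0106, -0.0164, -0.0114], [0.0099, -0.0015, -0.0092], [0.0189, 0.0134, 0.0366]]
```

View pics/w2.png

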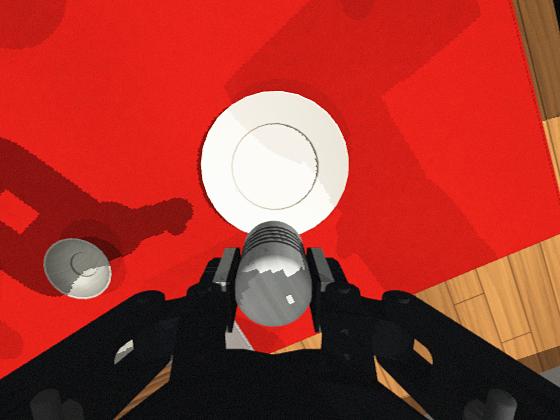

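play_rows:
  xyz:
    - [0,0,-0.08]
    - [-0.05,-0.02,-0.15]
    - [-0.12,-0.04,-0.184]
    - [-0.2,-0.062,-0.184]
    - [-0.28,-0.087,-0.184]
    - [-0.36,-0.112,-0.184]
    - [-0.44,-0.137,-0.184]
    - [-0.52,-0.162,-0.184]
  rot:
    - [0,0,0]
    - [0,0,0]
    - [0,0,0]
    - [0,0,0]
    - [0,0,0]
    - [0,0,0]
    - [0,0,0]
    - [0,0,0]
  claw: [-1,-1,-1,-1,-1,-1,-1,-1]

```text
t: 5.45
eef_pos: [0.6359, 0.0504, 0.3299]
eef_rot: [[-0.898, 0.44, -0.001], [0.44, 0.898, 0.0], [0.001, -0.0, -1.0]]
wrist_force: [0.7, 0.6, 0.3]
gripper_width: 0.385
grip_force: 60.0
```

play_rows:
  xyz:
    - [-0.07,-0.022,0]
    - [-0.13,-0.04,0]
    - [-0.17,-0.053,0]
    - [-0.197,-0.061,0]
    - [-0.197,-0.061,0]
    - [-0.197,-0.061,0]
    - [-0.197,-0.061,0]
  rot:
    - [0,0,0]
    - [0,0,0]
    - [0,0,0]
    - [0,0,0]
    - [0,0,0]
    - [0,0,0]
    - [0,0,0]
  claw: [-1,-1,-1,-1,-1,-1,-1]

```text
t: 6.15
eef_pos: [0.7096, -0.0182, 0.3307]
eef_rot: [[-0.898, 0.439, 0.0], [0.439, 0.898, 0.0], [0.0, 0.0, -1.0]]
wrist_force: [0.5, -0.2, -2.6]
gripper_width: 0.376
grip_force: 60.0
```

```bash
cat >> h.py <<'E'
def st():
    s=status.state(); print(round(s["t"],2),s["eef_pos"].round(4),s["eef_rot"].round(4).tolist(),s["wrist_force"].round(2),s["ft_torque"].round(3),round(s["gripper_width"],3)); return s
E
python3 - <<'E'
from h import *
c=viewer.camera("wrist"); save(c,"w3"); W=cloud(c); s=st()
np.savez("w3.npz",W=W,z=c["range_z"],pix=c["pixels"],pos=s["eef_pos"],rot=s["eef_rot"])
for q in models.regions_of("wrist","cap")[:1]:
    m=q["mask"]&(c["range_z"]>0);v,u=np.nonzero(m); P=(W[m]-s["eef_pos"])@s["eef_rot"]; print(q["confidence"],m.sum(),u.min(),u.max(),v.min(),v.max(),np.percentile(P,[2,50,98],axis=0).round(4).tolist())
p=W[c["range_z"]>0]
k=p[(np.hypot(p[:,0]-.647,p[:,1]-.012)<.02)&(p[:,2]>.2)&(p[:,2]<.25)]; print("rod",len(k))
for a in np.arange(.15,.235,.004):
    q=p[(np.hypot(p[:,0]-.647,p[:,1]-.012)<.02)&(abs(p[:,2]-a)<.002)]
    if len(q): print(round(a,3),len(q),q.mean(0).round(4),q.min(0).round(4),q.max(0).round(4))
for k in ["rod_tip","collar","balls"]: print(k,models.spot_in("wrist",k)[:2])
E
```

```text
6.2 [ 0.7097 -0.0182  0.3309] [[-0.8983, 0.4394, 0.0004], [0.4394, 0.8983, 0.0], [-0.0003, 0.0002, -1.0]] [ 0.33 -0.07 -1.35] [ 0.014 -0.007  0.009] 0.381
0.92 6563 234 311 220 326 [[-0.0139, -0.0153, -0.0176], [0.008, 0.0002, -0.0152], [0.0171, 0.0154, 0.0334]]
rod 248
0.15 374 [0.6462 0.0205 0.1494] [ 0.6273 -0.0052  0.148 ] [0.6667 0.0317 0.1516]
0.154 484 [0.6467 0.0091 0.1551] [ 0.6308 -0.0075  0.153 ] [0.6634 0.0252 0.156 ]
0.158 96 [0.6472 0.0094 0.1564] [ 0.6305 -0.0062  0.156 ] [0.6616 0.025  0.1577]
0.182 5 [0.6425 0.0044 0.1837] [ 6.375e-01 -6.000e-04  1.835e-01] [0.6543 0.0069 0.1839]
0.186 166 [0.6469 0.0094 0.1853] [ 0.6372 -0.0009  0.184 ] [0.6565 0.0185 0.1873]
0.202 5 [0.6495 0.0079 0.2038] [0.6478 0.0007 0.2037] [0.651  0.0167 0.204 ]
0.206 41 [0.6467 0.0099 0.2058] [0.6431 0.0008 0.204 ] [0.6503 0.0171 0.2074]
0.218 23 [0.6465 0.0089 0.2191] [0.6413 0.0031 0.2178] [0.6528 0.0145 0.22  ]
0.222 98 [0.6473 0.0088 0.2224] [0.6417 0.0031 0.2201] [0.6527 0.0144 0.2239]
0.226 81 [0.6468 0.009  0.2251] [0.6427 0.0052 0.224 ] [0.6504 0.0128 0.2264]
rod_tip [{'xyz': [0.6467, 0.0084, 0.2069], 'confidence': 0.61}]
collar [{'xyz': [0.6483, 0.0085, 0.2031], 'confidence': 0.94}]
balls [{'xyz': [0.645, 0.0092, 0.2071], 'confidence': 0.96}]
```

View pics/w3.png

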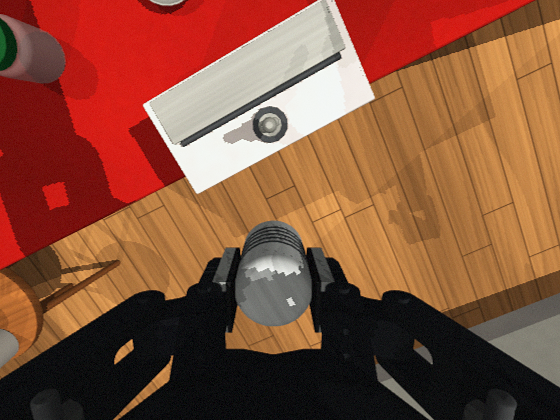

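Run:
```python
from h import *
from scipy.optimize import least_squares
d=np.load("w3.npz"); W=d["W"];z=d["z"]
P=(W[z>0]-d["pos"])@d["rot"]
k=P[(abs(P[:,2]+.0165)<.0035)&(np.hypot(P[:,0],P[:,1])<.025)]
print(len(k),k.mean(0),cv2.minEnclosingCircle(k[:,:2].astype(np.float32)),k[:,:2].min(0),k[:,:2].max(0))
# side: front arc (max x) at tool z in 0..0.03
for a in (.0,.008,.016,.024,.03):
    q=P[(abs(P[:,2]-a)<.002)&(abs(P[:,1])<.02)&(P[:,0]>-.02)&(P[:,0]<.03)]
    if len(q)>20:
        f=least_squares(lambda c:np.hypot(q[:,0]-c[0],q[:,1]-c[1])-.017,[0,0],loss="soft_l1",f_scale=.0005); print(a,len(q),f.x.round(4))
# rod: tip, collar disc, ring
p=W[z>0]
for lo,hi in ((.153,.1575),(.184,.188),(.2165,.2275)):
    q=p[(np.hypot(p[:,0]-.647,p[:,1]-.009)<.02)&(p[:,2]>lo)&(p[:,2]<hi)]; print(lo,len(q),cv2.minEnclosingCircle(q[:,:2].astype(np.float32)))
```

```text
4578 [ 2.56878298e-03  4.48821019e-05 -1.60667803e-02] ((0.005386660806834698, -5.057321322965436e-05), 0.022935472428798676) [-0.01531886 -0.02198882] [0.01708317 0.02186406]
0.0 324 [ 0.0002 -0.    ]
0.008 217 [0.0002 0.    ]
0.016 161 [ 0.0001 -0.    ]
0.024 123 [ 0.0001 -0.    ]
0.03 120 [ 0.     -0.0001]
0.153 579 ((0.6469663977622986, 0.008822740986943245), 0.01698070950806141)
0.184 166 ((0.6469019055366516, 0.008897341787815094), 0.009986761026084423)
0.2165 202 ((0.6473566889762878, 0.008792916312813759), 0.005926487036049366)
```

play_rows:
  xyz:
    - [0.06,-0.003,0]
    - [0.12,-0.006,0]
    - [0.136,-0.0066,0.02]
    - [0.1364,-0.0066,0.06]
    - [0.1364,-0.0066,0.09]
    - [0.1364,-0.0066,0.112]
    - [0.1364,-0.0066,0.112]
    - [0.1364,-0.0066,0.112]
  rot:
    - [0,0,0]
    - [0,0,0]
    - [0,0,0]
    - [0,0,0]
    - [0,0,0]
    - [0,0,0]
    - [0,0,0]
    - [0,0,0]
  claw: [-1,-1,-1,-1,-1,-1,-1,-1]

```text
t: 7.2
eef_pos: [0.6476, 0.008, 0.2749]
eef_rot: [[-0.898, 0.44, 0.001], [0.44, 0.898, -0.0], [-0.001, 0.0, -1.0]]
wrist_force: [0.3, -0.3, 0.2]
gripper_width: 0.382
grip_force: 60.0
```

Run:
```python
from h import *
st()
c=viewer.camera("scene"); cv2.imwrite("pics/s2.png",cv2.resize(c["pixels"][170:290,250:360,::-1],(550,600),interpolation=cv2.INTER_CUBIC)); s=st()
for X in ([.647,.0088,.226],[.647,.0088,.241]):
    q=c["R"]@np.array(X)+c["t"]; print(q[:2]/q[2]*c["fx"]+[c["cx"],c["cy"]])
```

```text
7.2 [0.6476 0.008  0.2749] [[-0.8979, 0.4402, 0.0008], [0.4402, 0.8979, -0.0002], [-0.0008, 0.0002, -1.0]] [ 0.27 -0.32  0.22] [ 0.038 -0.049  0.016] 0.382
7.25 [0.6477 0.008  0.2753] [[-0.8979, 0.4402, 0.0015], [0.4402, 0.8979, -0.0002], [-0.0014, 0.0004, -1.0]] [ 0.24  0.31 -0.5 ] [ 0.054  0.025 -0.027] 0.376
[298.93722629 222.94996787]
[299.36560249 216.60505568]
```

View pics/s2.png

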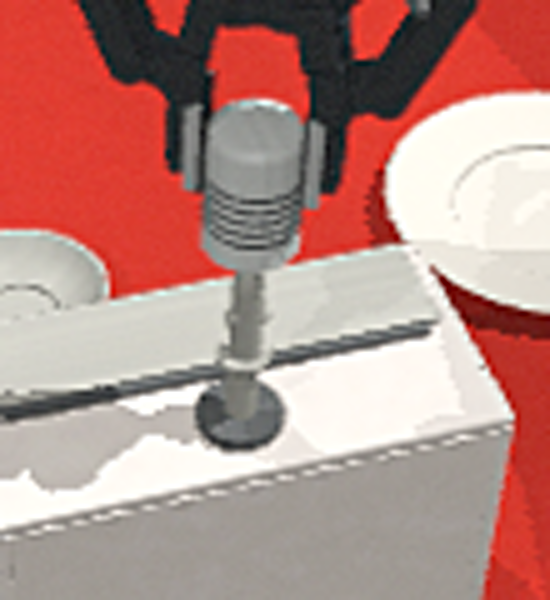

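play_rows:
  xyz:
    - [0.0018,0.001,0.005]
    - [0.0018,0.001,0.015]
    - [0.0018,0.001,0.025]
    - [0.0018,0.001,0.034]
    - [0.0018,0.001,0.04]
    - [0.0018,0.001,0.04]
  rot:
    - [0,0,0]
    - [0,0,0]
    - [0,0,0]
    - [0,0,0]
    - [0,0,0]
    - [0,0,0]
  claw: [-1,-1,-1,-1,-1,-1]

```text
t: 7.85
eef_pos: [0.6467, 0.0089, 0.2537]
eef_rot: [[-0.898, 0.44, -0.001], [0.44, 0.898, 0.0], [0.001, -0.0, -1.0]]
wrist_force: [-0.4, -0.3, -1.5]
gripper_width: 0.383
grip_force: 60.0
```

Run:
```python
from h import *
st()
```

```text
7.85 [0.6467 0.0089 0.2537] [[-0.8979, 0.4402, -0.001], [0.4402, 0.8979, 0.0002], [0.0009, -0.0003, -1.0]] [-0.43 -0.34 -1.46] [-0.012  0.015  0.045] 0.383
```

play_rows:
  xyz:
    - [0,0,0.005]
    - [0,0,0.01]
    - [0,0,0.015]
    - [0,0,0.018]
    - [0,0,0.018]
    - [0,0,0.018]
  rot:
    - [0,0,0]
    - [0,0,0]
    - [0,0,0]
    - [0,0,0]
    - [0,0,0]
    - [0,0,0]
  claw: [-1,-1,-1,-1,-1,-1]

```text
t: 8.45
eef_pos: [0.6469, 0.0089, 0.2454]
eef_rot: [[-0.898, 0.44, 0.0], [0.44, 0.898, -0.0], [-0.0, 0.0, -1.0]]
wrist_force: [-0.1, 0.1, -0.8]
gripper_width: 0.385
grip_force: 60.0
```

Run:
```python
from h import *
for i in range(4): viewer.camera("top") if i else 0; st()
```

```text
8.45 [0.6469 0.0089 0.2454] [[-0.8979, 0.4402, 0.0001], [0.4402, 0.8979, -0.0], [-0.0001, 0.0, -1.0]] [-0.12  0.1  -0.82] [-0.04   0.012 -0.023] 0.385
8.5 [0.6469 0.0089 0.2454] [[-0.8979, 0.4402, 0.0002], [0.4402, 0.8979, -0.0], [-0.0002, 0.0001, -1.0]] [-0.15  0.34 -1.86] [0.036 0.019 0.015] 0.38
8.55 [0.6469 0.0089 0.2454] [[-0.8979, 0.4402, 0.0002], [0.4402, 0.8979, -0.0], [-0.0002, 0.0001, -1.0]] [-0.69  0.2  -0.24] [ 0.001  0.013 -0.007] 0.379
8.6 [0.6469 0.0089 0.2454] [[-0.8979, 0.4402, 0.0002], [0.4402, 0.8979, -0.0], [-0.0002, 0.0001, -1.0]] [-0.43  0.2  -1.18] [-0.005 -0.007 -0.015] 0.378
```

play_rows:
  xyz:
    - [0,0,0.003]
    - [0,0,0.006]
    - [0,0,0.008]
    - [0,0,0.01]
    - [0,0,0.012]
  rot:
    - [0,0,0]
    - [0,0,0]
    - [0,0,0]
    - [0,0,0]
    - [0,0,0]
  claw: [-1,-1,-1,-1,-1]

```text
t: 9.1
eef_pos: [0.6469, 0.0089, 0.2392]
eef_rot: [[-0.898, 0.44, -0.0], [0.44, 0.898, -0.0], [0.0, -0.0, -1.0]]
wrist_force: [-0.1, 0.5, -1.1]
gripper_width: 0.377
grip_force: 60.0
```

play_rows:
  xyz:
    - [0,0,0.002]
    - [0,0,0.004]
    - [0,0,0.006]
  rot:
    - [0,0,0]
    - [0,0,0]
    - [0,0,0]
  claw: [-1,-1,-1]

```text
t: 9.4
eef_pos: [0.6472, 0.0088, 0.2371]
eef_rot: [[-0.898, 0.44, 0.002], [0.44, 0.898, -0.0], [-0.002, 0.0, -1.0]]
wrist_force: [-0.1, -0.3, 3.9]
gripper_width: 0.379
grip_force: 60.5
```

play_rows:
  xyz:
    - [0,0,0.002]
    - [0,0,0.004]
    - [0,0,0.006]
  rot:
    - [0,0,0]
    - [0,0,0]
    - [0,0,0]
  claw: [-1,-1,-1]

```text
t: 9.7
eef_pos: [0.6468, 0.0089, 0.2328]
eef_rot: [[-0.898, 0.44, -0.001], [0.44, 0.898, 0.0], [0.001, -0.0, -1.0]]
wrist_force: [1.0, 0.6, -0.3]
gripper_width: 0.382
grip_force: 60.0
```

play_rows:
  xyz:
    - [0,0,0.003]
    - [0,0,0.006]
    - [0,0,0.009]
    - [0,0,0.012]
    - [0,0,0.014]
    - [0,0,0.014]
  rot:
    - [0,0,0]
    - [0,0,0]
    - [0,0,0]
    - [0,0,0]
    - [0,0,0]
    - [0,0,0]
  claw: [-1,-1,-1,-1,-1,-1]

```text
t: 10.3
eef_pos: [0.6468, 0.0089, 0.226]
eef_rot: [[-0.898, 0.44, -0.0], [0.44, 0.898, 0.0], [0.0, -0.0, -1.0]]
wrist_force: [1.1, -0.6, -1.5]
gripper_width: 0.375
grip_force: 59.9
```

play_rows:
  xyz:
    - [0,0,0.003]
    - [0,0,0.005]
    - [0,0,0.005]
  rot:
    - [0,0,0]
    - [0,0,0]
    - [0,0,0]
  claw: [-1,-1,-1]

```text
t: 10.6
eef_pos: [0.6467, 0.0089, 0.2231]
eef_rot: [[-0.898, 0.44, -0.001], [0.44, 0.898, 0.0], [0.001, -0.0, -1.0]]
wrist_force: [1.4, 0.6, -4.0]
gripper_width: 0.385
grip_force: 59.9
```

play_rows:
  xyz:
    - [0,0,0.002]
    - [0,0,0.004]
    - [0,0,0.004]
  rot:
    - [0,0,0]
    - [0,0,0]
    - [0,0,0]
  claw: [-1,-1,-1]

```text
t: 10.9
eef_pos: [0.6467, 0.0089, 0.2217]
eef_rot: [[-0.898, 0.44, -0.0], [0.44, 0.898, 0.0], [0.0, -0.0, -1.0]]
wrist_force: [-0.1, -1.0, -3.4]
gripper_width: 0.382
grip_force: 60.4
```

play_rows:
  xyz:
    - [0,0,0.002]
    - [0,0,0.004]
    - [0,0,0.004]
  rot:
    - [0,0,0]
    - [0,0,0]
    - [0,0,0]
  claw: [-1,-1,-1]

```text
t: 11.2
eef_pos: [0.6469, 0.0088, 0.22]
eef_rot: [[-0.898, 0.44, 0.0], [0.44, 0.898, -0.0], [-0.0, 0.0, -1.0]]
wrist_force: [0.5, 0.3, -1.1]
gripper_width: 0.378
grip_force: 60.7
```

play_rows:
  xyz:
    - [0,0,0.002]
    - [0,0,0.002]
  rot:
    - [0,0,0]
    - [0,0,0]
  claw: [-1,-1]

```text
t: 11.4
eef_pos: [0.647, 0.0088, 0.2199]
eef_rot: [[-0.898, 0.44, 0.001], [0.44, 0.898, -0.0], [-0.002, 0.0, -1.0]]
wrist_force: [-2.3, 0.9, 5.1]
gripper_width: 0.38
grip_force: 61.3
```

play_rows:
  xyz:
    - [0,0,0.002]
    - [0,0,0.002]
  rot:
    - [0,0,0]
    - [0,0,0]
  claw: [-1,-1]

```text
t: 11.6
eef_pos: [0.6471, 0.0088, 0.2191]
eef_rot: [[-0.898, 0.44, 0.002], [0.44, 0.898, -0.0], [-0.002, 0.0, -1.0]]
wrist_force: [-2.4, -0.7, 7.2]
gripper_width: 0.38
grip_force: 61.5
```

play_rows:
  xyz:
    - [0,0,0.002]
    - [0,0,0.002]
  rot:
    - [0,0,0]
    - [0,0,0]
  claw: [-1,-1]

```text
t: 11.8
eef_pos: [0.6471, 0.0088, 0.2182]
eef_rot: [[-0.898, 0.44, 0.002], [0.44, 0.898, -0.0], [-0.002, 0.0, -1.0]]
wrist_force: [-2.6, -0.7, 7.7]
gripper_width: 0.378
grip_force: 61.5
```

play_rows:
  xyz:
    - [0,0,0.002]
    - [0,0,0.004]
    - [0,0,0.006]
    - [0,0,0.008]
    - [0,0,0.01]
    - [0,0,0.012]
  rot:
    - [0,0,0]
    - [0,0,0]
    - [0,0,0]
    - [0,0,0]
    - [0,0,0]
    - [0,0,0]
  claw: [-1,-1,-1,-1,-1,-1]

```text
t: 12.4
eef_pos: [0.6471, 0.0088, 0.2124]
eef_rot: [[-0.898, 0.44, 0.002], [0.44, 0.898, -0.001], [-0.002, 0.0, -1.0]]
wrist_force: [-3.1, 0.2, 8.0]
gripper_width: 0.38
grip_force: 61.6
```

play_rows:
  xyz:
    - [0,0,0.002]
    - [0,0,0.002]
  rot:
    - [0,0,0]
    - [0,0,0]
  claw: [-1,-1]

```text
t: 12.6
eef_pos: [0.6471, 0.0088, 0.2113]
eef_rot: [[-0.898, 0.44, 0.002], [0.44, 0.898, -0.001], [-0.002, 0.0, -1.0]]
wrist_force: [-3.2, -0.7, 8.0]
gripper_width: 0.38
grip_force: 61.6
```

play_rows:
  xyz:
    - [0,0,0.002]
    - [0,0,0.002]
  rot:
    - [0,0,0]
    - [0,0,0]
  claw: [-1,-1]

```text
t: 12.8
eef_pos: [0.6471, 0.0088, 0.2103]
eef_rot: [[-0.898, 0.44, 0.002], [0.44, 0.898, -0.0], [-0.002, 0.0, -1.0]]
wrist_force: [-3.0, 0.5, 7.1]
gripper_width: 0.382
grip_force: 61.6
```

Stroke ≈ 9.6 mm; now 0.7 mm steps, watching for the stop.

play_rows:
  xyz:
    - [0,0,0.0015]
    - [0,0,0.0015]
  rot:
    - [0,0,0]
    - [0,0,0]
  claw: [-1,-1]

```text
t: 13.0
eef_pos: [0.6471, 0.0088, 0.2096]
eef_rot: [[-0.898, 0.44, 0.002], [0.44, 0.898, -0.0], [-0.002, 0.0, -1.0]]
wrist_force: [-3.1, 0.9, 8.4]
gripper_width: 0.377
grip_force: 61.6
```

play_rows:
  xyz:
    - [0,0,0.0015]
    - [0,0,0.0015]
  rot:
    - [0,0,0]
    - [0,0,0]
  claw: [-1,-1]

```text
t: 13.2
eef_pos: [0.6471, 0.0088, 0.2089]
eef_rot: [[-0.898, 0.44, 0.002], [0.44, 0.898, -0.001], [-0.002, 0.0, -1.0]]
wrist_force: [-3.1, 0.4, 7.5]
gripper_width: 0.381
grip_force: 61.6
```

play_rows:
  xyz:
    - [0,0,0.0015]
    - [0,0,0.0015]
  rot:
    - [0,0,0]
    - [0,0,0]
  claw: [-1,-1]

```text
t: 13.4
eef_pos: [0.6471, 0.0088, 0.2081]
eef_rot: [[-0.898, 0.44, 0.002], [0.44, 0.898, -0.0], [-0.002, 0.001, -1.0]]
wrist_force: [-2.7, 1.2, 7.7]
gripper_width: 0.384
grip_force: 61.6
```

play_rows:
  xyz:
    - [0,0,0.0015]
    - [0,0,0.0015]
  rot:
    - [0,0,0]
    - [0,0,0]
  claw: [-1,-1]

```text
t: 13.6
eef_pos: [0.6471, 0.0088, 0.2074]
eef_rot: [[-0.898, 0.44, 0.002], [0.44, 0.898, -0.001], [-0.002, 0.0, -1.0]]
wrist_force: [-2.0, 0.3, 8.3]
gripper_width: 0.38
grip_force: 61.6
```

play_rows:
  xyz:
    - [0,0,0.0015]
    - [0,0,0.0015]
  rot:
    - [0,0,0]
    - [0,0,0]
  claw: [-1,-1]

```text
t: 13.8
eef_pos: [0.6471, 0.0088, 0.2067]
eef_rot: [[-0.898, 0.44, 0.002], [0.44, 0.898, -0.001], [-0.002, 0.0, -1.0]]
wrist_force: [-1.8, -0.6, 8.0]
gripper_width: 0.383
grip_force: 61.6
```

play_rows:
  xyz:
    - [0,0,0.0015]
    - [0,0,0.0015]
  rot:
    - [0,0,0]
    - [0,0,0]
  claw: [-1,-1]

```text
t: 14.0
eef_pos: [0.6471, 0.0088, 0.2059]
eef_rot: [[-0.898, 0.44, 0.002], [0.44, 0.898, -0.001], [-0.002, 0.0, -1.0]]
wrist_force: [-3.3, 0.4, 8.7]
gripper_width: 0.379
grip_force: 61.6
```

play_rows:
  xyz:
    - [0,0,0.0015]
    - [0,0,0.0015]
  rot:
    - [0,0,0]
    - [0,0,0]
  claw: [-1,-1]

```text
t: 14.2
eef_pos: [0.6471, 0.0088, 0.2052]
eef_rot: [[-0.898, 0.44, 0.002], [0.44, 0.898, -0.001], [-0.002, 0.0, -1.0]]
wrist_force: [-3.2, -0.2, 8.7]
gripper_width: 0.38
grip_force: 61.6
```

play_rows:
  xyz:
    - [0,0,0.0015]
    - [0,0,0.0015]
  rot:
    - [0,0,0]
    - [0,0,0]
  claw: [-1,-1]

```text
t: 14.4
eef_pos: [0.6471, 0.0088, 0.2045]
eef_rot: [[-0.898, 0.44, 0.002], [0.44, 0.898, -0.001], [-0.002, 0.0, -1.0]]
wrist_force: [-2.0, 0.2, 9.0]
gripper_width: 0.381
grip_force: 61.6
```

play_rows:
  xyz:
    - [0,0,0.0015]
    - [0,0,0.0015]
  rot:
    - [0,0,0]
    - [0,0,0]
  claw: [-1,-1]

```text
t: 14.6
eef_pos: [0.6471, 0.0088, 0.2037]
eef_rot: [[-0.898, 0.44, 0.002], [0.44, 0.898, -0.001], [-0.002, 0.0, -1.0]]
wrist_force: [-2.0, 0.2, 8.6]
gripper_width: 0.381
grip_force: 61.7
```

play_rows:
  xyz:
    - [0,0,0.0015]
    - [0,0,0.0015]
  rot:
    - [0,0,0]
    - [0,0,0]
  claw: [-1,-1]

```text
t: 14.8
eef_pos: [0.6471, 0.0088, 0.2031]
eef_rot: [[-0.898, 0.44, 0.002], [0.44, 0.898, -0.001], [-0.002, 0.001, -1.0]]
wrist_force: [-2.8, 0.6, 10.0]
gripper_width: 0.38
grip_force: 61.9
```

play_rows:
  xyz:
    - [0,0,0.0015]
    - [0,0,0.0015]
  rot:
    - [0,0,0]
    - [0,0,0]
  claw: [-1,-1]

```text
t: 15.0
eef_pos: [0.6472, 0.0088, 0.203]
eef_rot: [[-0.898, 0.44, 0.003], [0.44, 0.898, -0.001], [-0.003, 0.001, -1.0]]
wrist_force: [-3.7, 1.0, 13.0]
gripper_width: 0.381
grip_force: 62.3
```

play_rows:
  xyz:
    - [0,0,0.0015]
    - [0,0,0.0015]
  rot:
    - [0,0,0]
    - [0,0,0]
  claw: [-1,-1]

```text
t: 15.2
eef_pos: [0.6474, 0.0088, 0.203]
eef_rot: [[-0.898, 0.44, 0.004], [0.44, 0.898, -0.001], [-0.004, 0.001, -1.0]]
wrist_force: [-4.9, -0.2, 15.9]
gripper_width: 0.38
grip_force: 62.6
```

play_rows:
  xyz:
    - [0,0,-0.006]
    - [0,0,-0.012]
    - [0,0,-0.02]
    - [0,0,-0.028]
    - [0,0,-0.036]
    - [0,0,-0.042]
    - [0,0,-0.042]
  rot:
    - [0,0,0]
    - [0,0,0]
    - [0,0,0]
    - [0,0,0]
    - [0,0,0]
    - [0,0,0]
    - [0,0,0]
  claw: [-1,-1,-1,-1,-1,-1,-1]

```text
t: 15.9
eef_pos: [0.6469, 0.0089, 0.2208]
eef_rot: [[-0.898, 0.44, 0.0], [0.44, 0.898, 0.0], [-0.0, 0.0, -1.0]]
wrist_force: [0.6, 0.4, -1.3]
gripper_width: 0.376
grip_force: 60.6
```

play_rows:
  xyz:
    - [0,0,0.002]
    - [0,0,0.002]
    - [0,0,0.002]
    - [0,0,0.002]
    - [0,0,0.002]
    - [0,0,0.002]
    - [0,0,0.002]
    - [0,0,0.002]
  rot:
    - [0,0,0]
    - [0,0,0]
    - [0,0,0]
    - [0,0,0]
    - [0,0,0]
    - [0,0,0]
    - [0,0,0]
    - [0,0,0]
  claw: [-1,-0.2,0,0.3,0.6,1,1,1]

```text
t: 16.7
eef_pos: [0.6469, 0.0089, 0.2198]
eef_rot: [[-0.898, 0.44, 0.0], [0.44, 0.898, 0.0], [-0.0, 0.0, -1.0]]
wrist_force: [0.1, 0.0, 0.0]
gripper_width: 0.996
grip_force: 0.0
```

play_rows:
  xyz:
    - [0,0,-0.02]
    - [0,0,-0.08]
    - [0,0,-0.16]
    - [0,0,-0.24]
    - [0,0,-0.28]
    - [0,0,-0.28]
    - [0,0,-0.28]
    - [0,0,-0.28]
  rot:
    - [0,0,0]
    - [0,0,0]
    - [0,0,0]
    - [0,0,0]
    - [0,0,0]
    - [0,0,0]
    - [0,0,0]
    - [0,0,0]
  claw: [1,1,1,1,1,1,1,1]

```text
t: 17.5
eef_pos: [0.6466, 0.0089, 0.3583]
eef_rot: [[-0.898, 0.44, -0.003], [0.44, 0.898, 0.0], [0.003, -0.001, -1.0]]
wrist_force: [0.1, 0.3, -0.6]
gripper_width: 1.004
grip_force: 0.0
```

Run:
```python
from h import *
c=viewer.camera("wrist"); W=cloud(c); st(); p=W[c["range_z"]>0]
k=p[(np.hypot(p[:,0]-.647,p[:,1]-.009)<.025)&(p[:,2]>.232)&(p[:,2]<.25)]; print(len(k),np.median(k,0))
c=viewer.camera("scene"); cv2.imwrite("pics/s3.png",cv2.resize(c["pixels"][170:290,250:360,::-1],(550,600),interpolation=cv2.INTER_CUBIC))
```

```text
17.55 [0.6466 0.0089 0.3583] [[-0.8979, 0.4402, -0.0026], [0.4402, 0.8979, 0.0004], [0.0026, -0.0008, -1.0]] [ 0.44  0.27 -0.35] [ 0.014 -0.029  0.024] 1.002
1161 [0.64539668 0.00951401 0.23626619]
```

View pics/s3.png

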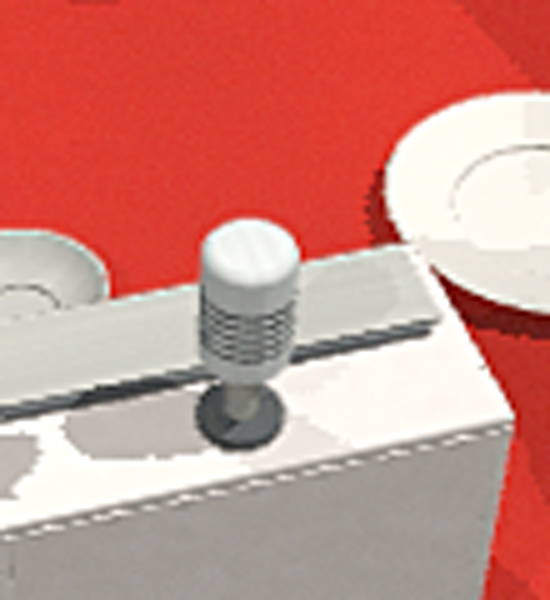

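The cap is upright on the rod at crop pixel (250, 300). Its top reads 236 mm and should be 238 mm. The same camera read about 2 mm low on the plate, so the cap is fully home and the rod is up.

```bash
python3 -c "
from station import sign_off; print(sign_off())"
```

```text
the job is handed in; nothing more can be done
None
```

The cap clicked home on the collar; I pressed it to the stop about 17 mm down (about 16 N at the wrist), released it with the rod back up, and handed the job in at about 17.6 s; no verdict was shown.

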